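Close a grow tub and check it under the height gauge

TASK

The grow tub's press-fit lid is standing proud: press it fully home without cracking it. Then slide the tub along the board, under the gauge's bar, until its end sits flush against the end stop, hold it against the stop with a light push of about 8 N for a second to be sure that it clears, and leave it there; never shove it hard against the gauge or the stop, and leave the other things on the table alone.

Things in the scene. Friction and masses are not known exactly. Their poses are not given: they have to be found in the camera images.
- board: White board, 400 x 180 mm, on the steel table, the base of the height gauge; its top lies 15 to 30 mm above the table (it varies). Origin: on its top face, in the lane's middle, straight under the bar. x is the lane's direction, in which the tub is pushed (to the end stop), y across the lane, z up. The top face runs from x = -290 to +110, y = -90 to +90 mm.
- gauge: Fixed aluminium height gauge on the board; same origin and axes as the board. The bridge bar lies along y at x = 0: 14 mm wide, underside 52 and top 62 mm above the board, on two posts 16 x 16 mm (65 mm high) at y = +-50 mm. Two guide rails, 15 mm high, 12 mm thick, inner faces at y = +-30 mm, run from x = -30 to +70 mm.
- entry (a point): Point on the board's top face at the mouth of the lane, at x = -72 mm, y = 0 in the board's frame. Here start two entry rails (15 mm high, 12 mm thick, part of the gauge), inner faces 90 mm apart, which narrow at 0.35 rad to the two guide rails.
- stop: The end stop: a fixed rigid dark steel block, 84 mm wide across the lane and 30 mm high, at the lane's far end; its face towards the bar is at x = +75 mm in the board's frame. Its own origin and axes are the board's.
- tub: Translucent plastic tub with paper discs on its long sides: 110 mm long (its x), 56 wide (y), body 40 high, 50 with the lid fully home; 0.3 to 0.6 kg. Loose on the board ahead of the entry rails, its x roughly along the lane. Origin: centre of its underside. Flush with the stop, its origin is at x = +20, y = 0 mm in the board's frame and its near end is 35 mm before the bar's middle.
- lid: The tub's flat grey lid, 110 x 56 x 10 mm, paper label on top; origin: centre of its underside. It slides straight up and down on the tub with a stiff fit: about 9 N moves it, it stays where left and does not spring back. Fully home its origin is 40 mm above the tub's; it starts 4 to 7.5 mm higher, too high for the bar. Home it is rigid; it cracks if pressed with over 35 N.
- canister: Bystander: closed wipes canister, 84 mm diameter, 190 mm high; origin at the centre of its underside.
- logger: Bystander: white temperature logger, 65 x 100 x 24 mm, lying flat; origin at the centre of its underside.
- carton: Bystander: cardboard carton, 70 x 160 x 90 mm; origin at the centre of its underside.
Mind the look-alikes: they are no part of the job. There is more than one size of the tub; the one meant has the size given above.

How it is judged:
By the outcome, as a careful person would: the job done as asked, in the order asked, and still so for the second after the job is handed in, with the robot touching nothing.
It also fails if it takes over 64 s, if anything falls off the work surface, if the arm or the gripper's body presses on something with over 40 N, if the wrist force passes 120 N, or if a joint passes its speed limit or range.

ROBOT

A 6-joint arm with a two-finger parallel gripper is mounted at the origin on the work surface. World frame = base frame: x ahead of the robot, y to its left, z up, the work surface at z = 0. Lengths are in mm, angles in rad, forces in N, time in s.
With the tool pointing down it reaches from about 350 to 775 mm from the base axis. Payload 7.3 kg.
Tool frame: the origin (TCP) lies midway between the tips of the shut fingers; the grasp point (between the pads) lies 19 mm behind it (bot.tcp_to_grasp is the distance from the TCP to the grasp point, in mm); z points along the fingers, y is the line along which they close (so a half turn about z gives the same grasp; the last joint's range is limited). The gripper opens to 92 mm and grips with 3 to 60 N. Pads are 19 mm wide; open, the fingers measure 130 mm over their backs; the gripper's body (75 mm by 190 mm) begins 47 mm behind the grasp point.
Start: joints at [1.01, 0.342, 1.524, -0, 1.275, -0.146], TCP at [211.567, 480.504, 226.741] pointing down, gripper open.
Joint ranges: [-2.53, 2.53], [-0.77, 2.02], [0.04, 2.7], [-1, 4.14], [0.28, 2.66], [-3.11, 3.11]. Speed limits (rad/s): [2.57, 2.57, 3.14, 3.14, 3.14, 3.14].

INTERFACE

Orientations are given as [roll, pitch, yaw] about the fixed x, y, z axes, in that order (R = Rz(yaw) Ry(pitch) Rx(roll)).
In Python, from plant import bot, viewer gives the robot as it stands. The module is installed in compiled form; this text tells all that it offers.
- The arm moves only by the shell command python3 -m handwheel 'ROWS'. ROWS is text: rows parted by semicolons, each of 7 numbers parted by spaces: the shift along the tool's x, y, z scaled (see below), then the turn, a rotation vector about the tool's x, y, z scaled (see below), then the opening, from -1 (shut) to 1 (fully open), so that 0 is half open. In form: tx ty tz rx ry rz gripper; .... A call has 1 to 8 rows; each row is the pose to reach, as a shift and turn from the pose commanded when the call began, along the tool's axes at that moment, turning the shorter way round; what a row does not reach only later rows make up. The controller multiplies each number of a shift by 10 cm and each number of a turn by pi rad. A row lasts 1/12 s, in which the tool goes at most 41.7 mm and 7.16 degrees, less where a joint would pass 70% of its speed; a pose out of reach is approached as far as the arm can. A call with a number of a shift or a turn outside -1 to 1 is refused whole. A call with a gripper value outside its range is refused whole. The fingers move at their own pace and stop on an object; the grip force is fixed at half the most. Time passes only in rows, so rows that repeat a pose let the fingers close. It gives the time, the measured TCP pose, the force, the opening and the grip force at its end, in the units of the state.
- bot.get_obs(): the state, without advancing time (a new reading comes with each control period).
- viewer.capture(name): name is "scene" or "top" or "wrist"; returns a dict with "frame" (384x512x3 uint8, red, green, blue), "fov_y" (degrees; the focal length in pixels is half the picture's height over the tangent of half this angle, whatever the lens; pixels are square), "cx", "cy" (the principal point, pixels), "dist_coeffs" ([k1, k2, p1, p2, k3] as OpenCV has them; the pictures are not rectified), "T" (4x4, takes a point from camera to world coordinates). Camera axes: x right, y down, z forward; pixel columns grow to the right and rows downward; lengths in mm; the calibration is good to about 2 mm. A picture is of the moment at which its call begins. There is no depth.
- bot.close_job(): hands the job in; it is judged then, once.
Trained networks look in a picture, given as the dict that the camera call returned (one of the last four; its "shot" number tells which), for a name from the list of things; names that differ only in an ending like _2 or _b are one class to them, and where a whole thing is asked for, a point or a joint stands for the part that bears it (a point fixed in the world has none). Each returns a list of dicts, best first, with "score" (0 to 1); they miss things now and then, are a little off and sometimes report something else, mostly with a low value. They report only what shows in the picture. A call takes as long as a camera call. They do not tell look-alikes from the thing itself.
- viewer.recognise(target, picture): "centre" ([column, row] in pixels, amid what is visible of it).
- viewer.cut_out(target, picture): "pixels" (384x512 bool, what is visible of it) and "centre" ([column, row] in pixels, amid what is visible of it).
The state is a dict: "time": time; "joint_positions": joint angles; "dq": joint speeds; "tau": joint torques, N m; "tool_pos": TCP position; "tcp_rot": TCP orientation; "contact_force": force on the tool from outside, world axes, zero at the start; "moment": the same for the moment, N m; "grip_width": finger opening in mm; "finger_force": force on a finger pad.
Only numpy, scipy, OpenCV 4.12 (cv2) and the standard library are available. Lean on these libraries where they do the work, as an engineer would, in place of code of your own. Each camera call takes 0.05 s, during which the arm holds its last target. There are 200 camera calls.

## Working session

There is one attempt and no reset: what is moved stays moved. The work goes in short steps, Python scripts to look and compute and a shell command to move; the robot and the scene stay as the last step left them, time stands still between calls to the robot, and variables do not carry over. Pictures are saved under pics/ and viewed, at most 10 in all, crops included, and the job is handed in when it is done.

```bash
mkdir -p pics; cat > h.py <<'E'
import numpy as np, cv2
from plant import bot, viewer
def K(p):
    f=p["frame"].shape[0]/2/np.tan(np.radians(p["fov_y"])/2)
    return np.array([[f,0,p["cx"]],[0,f,p["cy"]],[0,0,1.]])
def toz(p,uv,z):
    n=cv2.undistortPoints(np.array(uv,float).reshape(-1,1,2),K(p),np.array(p["dist_coeffs"],float)).reshape(-1,2)
    T=np.array(p["T"]); d=np.c_[n,np.ones(len(n))]@T[:3,:3].T; o=T[:3,3]
    return o+d*((z-o[2])/d[:,2])[:,None]
def proj(p,X):
    T=np.linalg.inv(np.array(p["T"])); 
    r,_=cv2.Rodrigues(T[:3,:3]); return cv2.projectPoints(np.array(X,float).reshape(-1,1,3),r,T[:3,3],K(p),np.array(p["dist_coeffs"],float))[0].reshape(-1,2)
def save(p,n,crop=None,s=1):
    im=p["frame"][...,::-1]
    if crop: im=im[crop[1]:crop[3],crop[0]:crop[2]]
    cv2.imwrite("pics/"+n,cv2.resize(im,None,fx=s,fy=s,interpolation=cv2.INTER_CUBIC))
E
python3 - <<'E'
from h import *
ims=[]
for n in ("scene","top"):
    p=viewer.capture(n); np.save(n+".npy",p,allow_pickle=True); save(p,n+"0.png",s=1.5)
    print(n,np.round(np.array(p["T"]),2).tolist(),p["fov_y"],p["dist_coeffs"])
    for t in ("board","gauge","stop","tub","lid","canister","logger","carton"):
        print(t,[(np.round(r["centre"]).tolist(),round(r["score"],2),int(r["pixels"].sum())) for r in viewer.cut_out(t,p)])
print(bot.get_obs())
E
```

```text
scene [[0.57, 0.58, -0.58, 1190.64], [0.82, -0.42, 0.39, -426.76], [-0.02, -0.7, -0.71, 870.98], [0.0, 0.0, 0.0, 1.0]] 57.43205657317314 [-0.07365638  0.          0.          0.          0.        ]
board [([238.0, 208.0], 0.59, 4560)]
gauge [([250.0, 182.0], 0.87, 628)]
stop [([272.0, 176.0], 0.68, 174)]
tub [([214.0, 200.0], 0.98, 876), ([261.0, 255.0], 0.95, 1950), ([151.0, 194.0], 0.54, 286), ([360.0, 157.0], 0.19, 1310)]
lid [([260.0, 252.0], 0.76, 1522), ([148.0, 195.0], 0.7, 196), ([211.0, 195.0], 0.55, 574)]
canister [([359.0, 154.0], 0.67, 1347)]
logger [([126.0, 257.0], 0.61, 717), ([237.0, 211.0], 0.27, 4656)]
carton [([311.0, 133.0], 0.83, 1065)]
top [[-0.03, -0.99, 0.12, 371.14], [-1.0, 0.03, 0.0, 2.24], [-0.01, -0.12, -0.99, 1498.14], [0.0, 0.0, 0.0, 1.0]] 48.10021939312102 [0.00096442 0.         0.         0.         0.        ]
board [([268.0, 206.0], 0.97, 5607), ([384.0, 195.0], 0.19, 602)]
gauge [([224.0, 207.0], 0.66, 110), ([247.0, 210.0], 0.62, 309), ([297.0, 202.0], 0.16, 566)]
stop [([225.0, 207.0], 0.64, 123)]
tub [([290.0, 138.0], 0.97, 1168), ([294.0, 205.0
[... 319 characters left out ...]
.0], 0.29, 508)]
{'time': 0.9, 'joint_positions': array([ 1.00997844e+00,  3.41991522e-01,  1.52408244e+00,  1.03665309e-07,
        1.27540850e+00, -1.46028280e-01]), 'dq': array([ 0.00145836,  0.00016577, -0.0006729 ,  0.00024596, -0.00131392,
       -0.00138783]), 'tau': array([-1.62014617e-04, -4.31134164e+01, -2.44474375e+01,  7.17562856e-02,
        4.84272663e-02,  2.40482126e-05]), 'tool_pos': array([211.57996516, 480.50452924, 226.75105101]), 'tcp_rot': array([3.14148362e+00, 1.59359485e-05, 2.72680302e+00]), 'contact_force': array([ 0.42153438,  0.56133917, -0.15256973]), 'moment': array([-0.0126708 ,  0.00119224,  0.01325531]), 'finger_force': 0.0, 'grip_width': 92.12823382022647}
```

View pics/scene0.png

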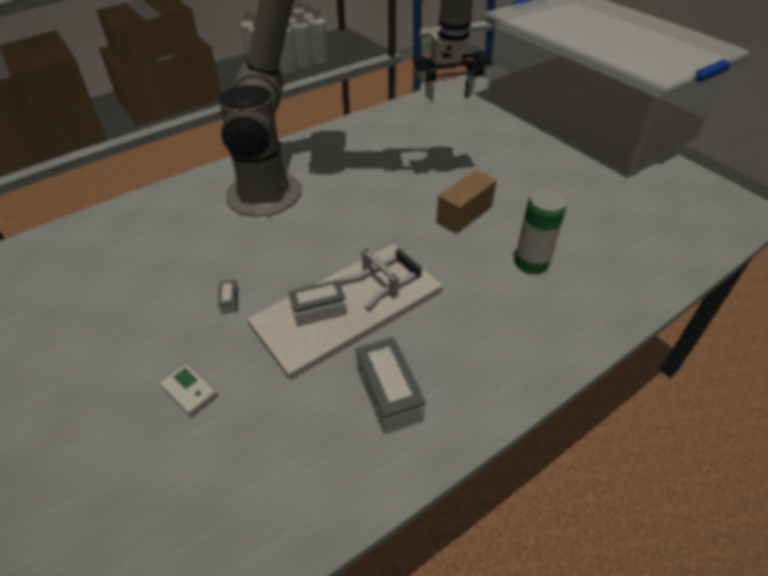

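View pics/top0.png

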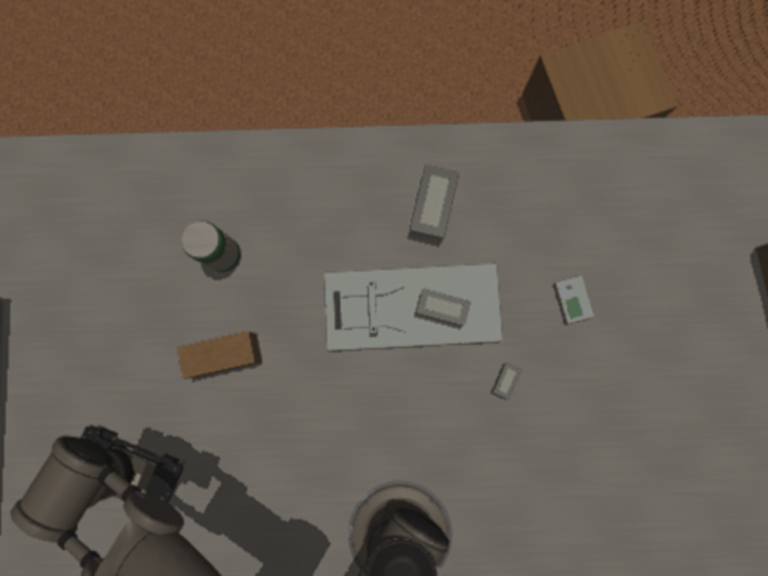

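Scene view: the board lies mid-table, gauge and stop at (390,275), with our tub on the board at (317,300); the big tub (390,382) and the small one (228,295) are look-alikes. Top view: lane points image-left (world +y), bar at (373,308), stop (338,310), tub (443,308), slightly turned.

```bash
python3 - <<'E'
from h import *
from scipy.optimize import least_squares
T={};C={};L={}
for n,i in (("scene",0),("top",0)):
    p=viewer.capture(n); T[n]=p
    m=viewer.cut_out("board",p)[0]["pixels"].astype(np.uint8)
    m=cv2.morphologyEx(m,cv2.MORPH_CLOSE,np.ones((15,15)))
    c=max(cv2.findContours(m,0,2)[0],key=cv2.contourArea); h=cv2.convexHull(c)
    q=next(a for e in np.arange(.005,.2,.005) if len(a:=cv2.approxPolyDP(h,e*cv2.arcLength(h,True),True))<=4)
    C[n]=q.reshape(-1,2).astype(float); print(n,C[n].tolist())
    print(toz(p,C[n],22).round(0).tolist())
    w=[r for r in viewer.cut_out("tub",p)]
    for r in w:
        (a,b),(s,t),g=cv2.minAreaRect(np.argwhere(r["pixels"])[:,::-1].astype(np.float32)); print(r["centre"],s,t,g, toz(p,[r["centre"]],55).round(0).tolist())
loc=np.array([[-290,-90],[110,-90],[110,90],[-290,90]],float)
def W(v,l,z=0): 
    c,s=np.cos(v[2]),np.sin(v[2]); return np.c_[v[0]+c*l[:,0]-s*l[:,1],v[1]+s*l[:,0]+c*l[:,1],np.full(len(l),v[3]+z)]
def res(v,full=False):
    o=[]
    for n in T:
        q=proj(T[n],W(v,loc)); d=np.linalg.norm(q[:,None]-C[n][None],axis=2); o.append(d.min(1)*1.0)
    return np.concatenate(o)
s=least_squares(res,[480,60,1.57,22],loss="soft_l1",x_scale=[10,10,.1,10]); print(s.x.round(3),s.fun.round(1))
E
```

```text
scene [[293.0, 187.0], [194.0, 253.0], [165.0, 215.0], [264.0, 162.0]]
[[580.0, 162.0, 22.0], [620.0, -242.0, 22.0], [439.0, -249.0, 22.0], [419.0, 158.0, 22.0]]
[212.8, 202.2] 24.404672622680664 36.11891555786133 77.47119140625 [[508.0, -109.0, 55.0]]
[262.4, 256.5] 62.044315338134766 34.192405700683594 67.89054870605469 [[761.0, -101.0, 55.0]]
[150.4, 198.1] 21.0 14.0 90.0 [[375.0, -263.0, 55.0]]
top [[330.0, 176.0], [333.0, 227.0], [218.0, 232.0], [217.0, 182.0]]
[[597.0, -239.0, 22.0], [421.0, -241.0, 22.0], [414.0, 152.0, 22.0], [587.0, 153.0, 22.0]]
[294.7, 204.2] 33.24137496948242 18.46742820739746 15.52410888671875 [[499.0, -110.0, 55.0]]
[335.7, 257.2] 11.586482048034668 21.269472122192383 24.443954467773438 [[320.0, -240.0, 55.0]]
[290.0, 138.0] 23.696805953979492 48.98421859741211 13.13402271270752 [[728.0, -103.0, 55.0]]
[504.295  47.682   1.599   6.956] [2.  5.3 3.1 0.6 1.  1.6 1.1 0.5]
```

```bash
for i in 1; do python3 -m handwheel '-0.33 -0.28 0 0 0 0 -1; -0.67 -0.56 0 0 0 0 -1; -1 -0.85 0 0 0 0 -1; -1 -0.85 0 0 0 0 -1'
python3 -m handwheel '-0.33 -0.28 0 0 0 0 -1; -0.67 -0.56 0 0 0 0 -1; -1 -0.85 0 0 0 0 -1; -1 -0.85 0 0 0 0 -1'
python3 -m handwheel '-0.33 -0.28 0 0 0 0 -1; -0.67 -0.56 0 0 0 0 -1; -1 -0.85 0 0 0 0 -1; -1 -0.85 0 0 0 0 -1'
python3 -m handwheel '-0.33 -0.28 0 0 0 0 -1; -0.67 -0.56 0 0 0 0 -1; -1 -0.85 0 0 0 0 -1; -1 -0.85 0 0 0 0 -1'
python3 -m handwheel '0 0 0 0 0 0.365 -1; 0 0 0 0 0 0.365 -1; 0 0 0 0 0 0.365 -1; 0 0 0 0 0 0.365 -1; 0 0 0 0 0 0.365 -1; 0 0 0 0 0 0.365 -1; 0 0 0 0 0 0.365 -1; 0 0 0 0 0 0.365 -1'
done
python3 - <<'E'
from h import *
p=viewer.capture("wrist"); save(p,"w0.png",s=1.5); print(np.array(p["T"]).round(2).tolist(),p["fov_y"])
for t in ("board","gauge","stop","tub","lid"):
    print(t,[(np.round(r["centre"]).tolist(),round(r["score"],2),int(r["pixels"].sum())) for r in viewer.cut_out(t,p)])
print(bot.get_obs())
E
```

```text
time: 1.53
tool_pos: [270.3, 358.1, 226.7]
tcp_rot: [-3.14, 0.001, 2.724]
contact_force: [0.1, 0.5, 0.3]
grip_width: 70.0
finger_force: 0.0
time: 1.87
tool_pos: [328.1, 240.2, 226.9]
tcp_rot: [-3.141, 0.002, 2.723]
contact_force: [0.3, 1.4, 0.1]
grip_width: 43.1
finger_force: 0.0
time: 2.2
tool_pos: [385.8, 122.1, 227.0]
tcp_rot: [-3.141, 0.002, 2.722]
contact_force: [0.5, -0.2, 0.3]
grip_width: 16.4
finger_force: 0.0
time: 2.53
tool_pos: [443.2, 4.2, 226.8]
tcp_rot: [-3.141, 0.003, 2.723]
contact_force: [-0.1, 0.3, 0.6]
grip_width: 0.5
finger_force: 0.0
time: 3.2
tool_pos: [440.6, 9.4, 226.7]
tcp_rot: [3.141, -0.001, 1.721]
contact_force: [-0.1, 0.7, 0.3]
grip_width: 0.9
finger_force: 0.0
[[0.99, 0.14, 0.05, 428.65], [0.15, -0.94, -0.3, 89.8], [0.0, 0.3, -0.95, 384.49], [0.0, 0.0, 0.0, 1.0]] 67.79763369756532
board [([311.0, 142.0], 0.89, 25913), ([326.0, 80.0], 0.26, 1194)]
gauge [([329.0, 157.0], 0.78, 4492)]
stop [([328.0, 83.0], 0.8, 1199)]
tub [([298.0, 236.0], 0.92, 714), ([432.0, 258.0], 0.64, 3388), ([142.0, 319.0], 0.54, 335)]
lid [([442.0, 264.0], 0.86, 1776), ([144.0, 318.0], 0.73, 258), ([295.0, 238.0], 0.65, 120)]
{'time': 3.5, 'joint_positions': array([-1.54896569e-01,  1.87170834e-01,  1.73838980e+00,  2.25720962e-04,
        1.21608179e+00, -3.14351875e-01]), 'dq': array([-0.0075848 ,  0.00050727,  0.0002609 ,  0.00075407,  0.00050475,
        0.01048375]), 'tau': array([ 8.11064453e-02, -3.41102386e+01, -2.37469304e+01,  6.96724048e-02,
        6.24454650e-02, -1.43246909e-02]), 'tool_pos': array([440.58813979,   8.59724201, 226.71225092]), 'tcp_rot': array([ 3.14157455e+00, -2.16685633e-04,  1.73017323e+00]), 'contact_force': array([0.62269233, 0.3436311 , 0.62503925]), 'moment': array([-0.07394564,  0.05537444, -0.02694291]), 'finger_force': 0.0, 'grip_width': 0.5350861259068087}
```

View pics/w0.png

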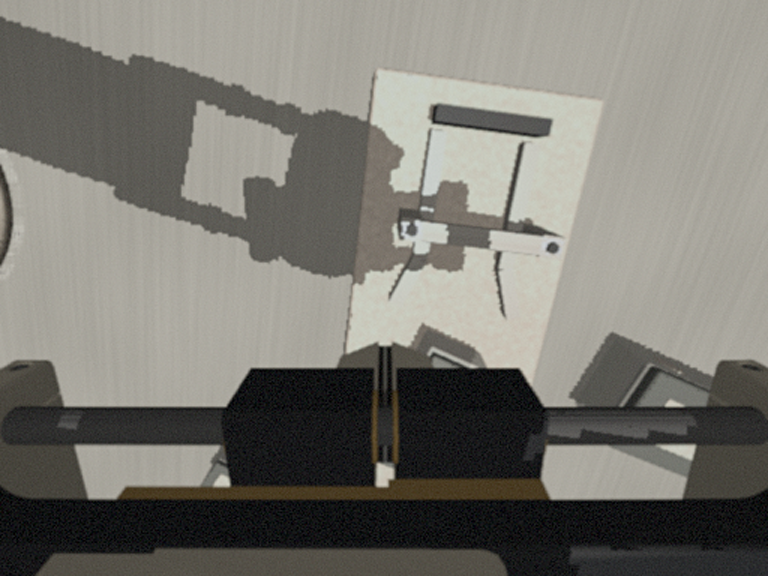

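Wrist view: board's far edge corners at (376,70) and (602,100), stop's dark block at (490,120), post tops at (411,230) and (552,247); our tub is just hidden behind the fingers (440,355). I back off along the lane to see it.

```bash
python3 -m handwheel '-0.4 0.04 0 0 0 0 -1; -0.76 0.08 0 0 0 0 -1; -0.76 0.08 0 0 0 0 -1'
python3 -m handwheel '-0.4 0.04 0 0 0 0 -1; -0.76 0.08 0 0 0 0 -1; -0.76 0.08 0 0 0 0 -1'
python3 -m handwheel '-0.4 0.04 0 0 0 0.02 -1; -0.76 0.08 0 0 0 0.042 -1; -0.76 0.08 0 0 0 0.042 -1; -0.76 0.08 0 0 0 0.042 -1'
python3 - <<'E'
from h import *
p=viewer.capture("wrist"); save(p,"w1.png",s=1.5); np.save("w1.npy",p,allow_pickle=True); print(np.array(p["T"]).round(2).tolist())
for t in ("tub","lid"):
    print(t,[(np.round(r["centre"]).tolist(),round(r["score"],2),int(r["pixels"].sum())) for r in viewer.cut_out(t,p)])
print(bot.get_obs()["tool_pos"],bot.get_obs()["tcp_rot"])
E
```

```text
time: 3.75
tool_pos: [462.0, -70.1, 226.8]
tcp_rot: [3.14, 0.003, 1.726]
contact_force: [0.4, -0.6, 0.1]
grip_width: 0.3
finger_force: 0.0
time: 4.0
tool_pos: [481.4, -144.3, 226.5]
tcp_rot: [3.141, 0.003, 1.725]
contact_force: [-0.8, -0.1, -0.9]
grip_width: 0.4
finger_force: 0.0
time: 4.33
tool_pos: [499.7, -214.1, 226.0]
tcp_rot: [-3.141, -0.001, 1.594]
contact_force: [-0.3, 0.6, 0.0]
grip_width: 0.4
finger_force: 0.0
[[1.0, 0.02, 0.01, 498.16], [0.02, -0.95, -0.3, -132.88], [0.0, 0.3, -0.95, 383.82], [0.0, 0.0, 0.0, 1.0]]
tub [([257.0, 78.0], 0.97, 6688), ([458.0, 73.0], 0.73, 11377), ([128.0, 193.0], 0.7, 2203), ([279.0, 103.0], 0.53, 22285)]
lid [([127.0, 197.0], 0.9, 1665), ([259.0, 72.0], 0.76, 6748), ([467.0, 70.0], 0.72, 8827)]
[ 499.46420707 -211.99144199  226.61399488] [-3.14110826e+00 -9.02164094e-04  1.59674951e+00]
```

View pics/w1.png

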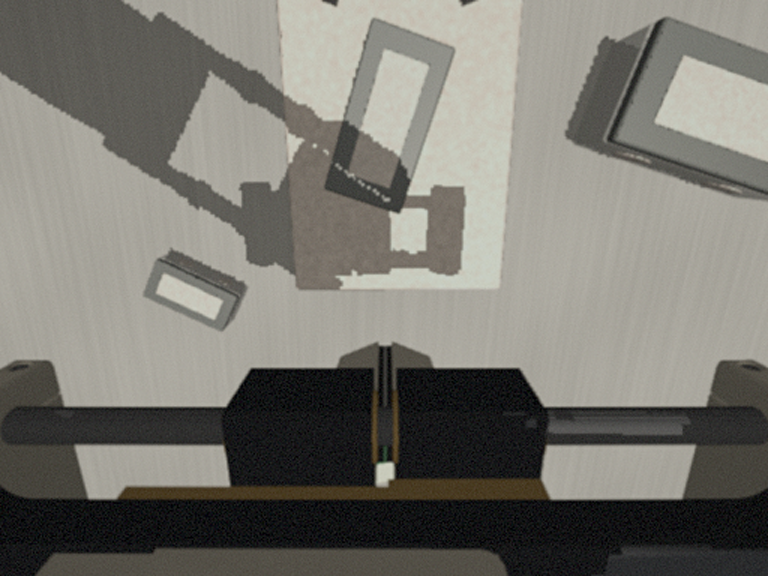

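```bash
cat > fit.py <<'E'
from h import *
from scipy.optimize import least_squares
from scipy.spatial.transform import Rotation as R
def M(t,r):
    A=np.eye(4); A[:3,:3]=R.from_euler("xyz",r).as_matrix(); A[:3,3]=t; return A
p1=np.load("w1.npy",allow_pickle=True).item()
B1=M([499.464,-211.991,226.614],[-3.14110826,-.00090,1.59675]); X=np.linalg.inv(B1)@np.array(p1["T"])
p0=dict(p1); p0["T"]=M([440.588,8.597,226.712],[3.141575,-.000217,1.730173])@X
print(p0["T"].round(2)[:3,3], (X[:3,3]).round(1))
def W(v,l):
    c,s=np.cos(v[2]),np.sin(v[2]); l=np.array(l,float); return np.c_[v[0]+c*l[:,0]-s*l[:,1],v[1]+s*l[:,0]+c*l[:,1],v[3]+l[:,2]]
bp0=([[110,90,0],[110,-90,0],[0,50,65],[0,-50,65]],[[376,70],[602,100],[411,230],[552,247]])
bp1=([[-290,90,0],[-290,-90,0]],[[299,289],[500,290]])
def f(v): return np.r_[(proj(p0,W(v,bp0[0]))*1.5-bp0[1]).ravel(),(proj(p1,W(v,bp1[0]))*1.5-bp1[1]).ravel()]
s=least_squares(f,[505,48,1.6,22],x_scale=[10,10,.1,10]); b=s.x; print("board",b.round(3),s.fun.round(1).tolist())
lp=([[55,28,0],[55,-28,0],[-55,-28,0],[-55,28,0]],[[373,18],[454,46],[401,212],[325,185]])
g=lambda v:(proj(p1,W(v,lp[0]))*1.5-lp[1]).ravel()
t=least_squares(g,[500,-110,1.3,75],x_scale=[10,10,.1,10]); print("lid",t.x.round(3),t.fun.round(1).tolist())
c,q=np.cos(b[2]),np.sin(b[2]); d=t.x[:2]-b[:2]; print("lid in board",c*d[0]+q*d[1],-q*d[0]+c*d[1],t.x[2]-b[2])
E
python3 fit.py
```

```text
[428.68  86.93 383.86] [  79.3    0.7 -157.1]
board [505.726  43.585   1.601  16.631] [0.2, -1.4, 0.3, 0.7, 1.1, -0.7, -1.8, -0.2, 0.4, 2.2, 0.1, -0.2]
lid [ 499.579 -108.248    1.281   72.568] [-0.8, -1.1, 0.7, 1.3, -0.4, -1.3, 0.5, 1.0]
lid in board -151.57788119499517 10.74325962497744 -0.32036494365804646
```

```bash
python3 -m handwheel '0.35 0 0.3 0 0 0 -1; 0.7 0 0.6 0 0 0 -1; 0.7 0.02 0.8 0 0 0 -1; 0.7 0.02 0.8 0 0 0 -1'
python3 -m handwheel '0.34 0.01 0.2 0 0 0.1 -1; 0.34 0.01 0.4 0 0 0.1 -1; 0.34 0.01 0.5 0 0 0.1 -1; 0.34 0.01 0.55 0 0 0.1 -1; 0.34 0.01 0.55 0 0 0.1 -1'
python3 - <<'E'
from h import *
o=bot.get_obs(); print(o["tool_pos"],o["tcp_rot"],o["contact_force"])
p=viewer.capture("scene"); r=viewer.cut_out("tub",p); c=[int(x) for x in r[0]["centre"]]; print(c); save(p,"s1.png",(160,120,320,260),4)
E
```

```text
time: 4.82
tool_pos: [497.1, -138.9, 142.9]
tcp_rot: [-3.134, -0.004, 1.6]
contact_force: [-1.5, -1.0, -0.8]
grip_width: 0.7
finger_force: 0.0
time: 5.23
tool_pos: [500.4, -109.4, 92.0]
tcp_rot: [-3.141, 0.0, 1.284]
contact_force: [0.1, -0.2, 0.5]
grip_width: 0.4
finger_force: 0.0
[ 500.35274093 -109.35331326   92.01569974] [-3.14140952e+00  4.91729189e-05  1.28380947e+00] [ 0.13573669 -0.20049921  0.53227548]
[212, 207]
```

View pics/s1.png

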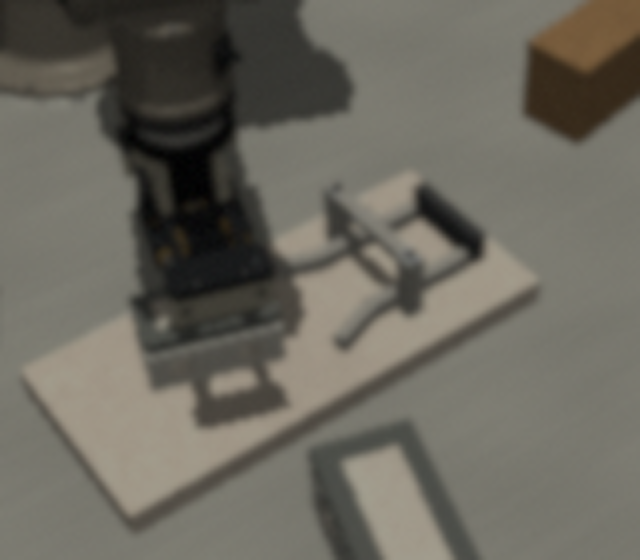

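The gripper is over the tub at (205,310); the fingers hide behind it. Going down, first quickly to about 78, then in small steps.

```bash
python3 -m handwheel '0 0 0.06 0 0 0 -1; 0 0 0.12 0 0 0 -1; 0 0 0.14 0 0 0 -1; 0 0 0.14 0 0 0 -1'
python3 -m handwheel '0 0 0.01 0 0 0 -1; 0 0 0.02 0 0 0 -1'
python3 -m handwheel '0 0 0.01 0 0 0 -1; 0 0 0.02 0 0 0 -1'
```

```text
time: 5.67
tool_pos: [501.2, -109.9, 78.1]
tcp_rot: [3.139, 0.0, 1.281]
contact_force: [1.5, -0.4, 1.7]
grip_width: 0.1
finger_force: 1.3
time: 5.83
tool_pos: [501.2, -109.9, 76.7]
tcp_rot: [3.139, 0.0, 1.281]
contact_force: [-1.1, 0.5, 9.0]
grip_width: 0.3
finger_force: 4.4
time: 6.0
tool_pos: [501.3, -109.9, 75.5]
tcp_rot: [3.138, 0.0, 1.281]
contact_force: [-4.5, -0.0, 25.9]
grip_width: 0.5
finger_force: 12.6
```

```bash
python3 -m handwheel '0 0 0 0 0 0 -1; 0 0 0 0 0 0 -1'
python3 - <<'E'
from h import *
o=bot.get_obs(); print(o["tool_pos"],o["tcp_rot"],o["contact_force"],o["moment"])
E
```

```text
time: 6.17
tool_pos: [501.2, -109.9, 75.6]
tcp_rot: [3.138, 0.0, 1.281]
contact_force: [-2.7, 0.3, 16.8]
grip_width: 0.2
finger_force: 7.9
[ 501.23467749 -109.94277991   75.58246122] [3.13825196e+00 3.88602721e-04 1.28114244e+00] [-2.65435572  0.27601926 16.77225721] [-0.0939227   0.5499696   0.04496352]
```

```bash
python3 -m handwheel '0 0 0.005 0 0 0 -1; 0 0 0.005 0 0 0 -1'
python3 -m handwheel '0 0 0.003 0 0 0 -1; 0 0 0.003 0 0 0 -1; 0 0 0.003 0 0 0 -1'
```

```text
time: 6.33
tool_pos: [501.3, -110.0, 75.6]
tcp_rot: [3.138, 0.0, 1.281]
contact_force: [-3.3, 0.8, 19.8]
grip_width: 0.0
finger_force: 10.1
time: 6.58
tool_pos: [501.3, -110.0, 75.5]
tcp_rot: [3.138, 0.0, 1.281]
contact_force: [-3.8, 1.5, 23.1]
grip_width: -0.0
finger_force: 11.3
```

```bash
python3 -m handwheel '0 0 -0.1 0 0 0 -1; 0 0 -0.2 0 0 0 1; 0 0 -0.2 0 0 0 1; 0 0 -0.2 0 0 0 1; 0 0 -0.2 0 0 0 1; 0 0 -0.2 0 0 0 1; 0 0 -0.2 0 0 0 1; 0 0 -0.2 0 0 0 1'
python3 -m handwheel '0 0 0 0 0 0 1; 0 0 0 0 0 0 1; 0 0 0 0 0 0 1; 0 0 0 0 0 0 1; 0 0 0 0 0 0 1; 0 0 0 0 0 0 1; 0 0 0 0 0 0 1'
python3 - <<'E'
from h import *
o=bot.get_obs(); print(o["tool_pos"],o["tcp_rot"],o["contact_force"])
p=viewer.capture("wrist"); save(p,"w2.png",s=1.5); np.save("w2.npy",p,allow_pickle=True)
E
```

```text
time: 7.25
tool_pos: [500.0, -109.2, 92.5]
tcp_rot: [-3.141, -0.0, 1.281]
contact_force: [-1.1, 1.1, 0.7]
grip_width: 42.3
finger_force: 0.0
time: 7.83
tool_pos: [500.3, -109.3, 92.9]
tcp_rot: [3.142, -0.0, 1.281]
contact_force: [-0.4, -0.7, -0.1]
grip_width: 88.8
finger_force: 0.0
[ 500.26345621 -109.31866409   92.92630734] [ 3.14152222e+00 -1.20519256e-04  1.28063747e+00] [-0.35205286 -0.70209927 -0.11046743]
```

View pics/w2.png

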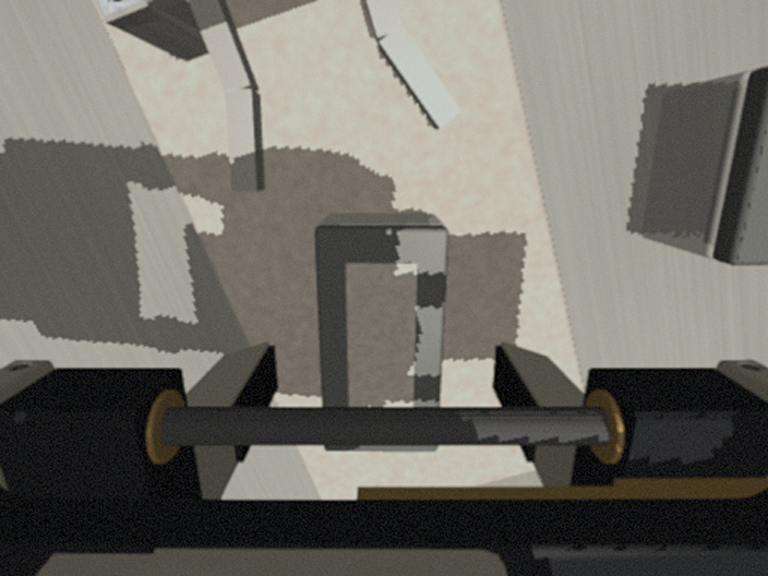

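Tub seen centred and aligned between the open fingers (lid's front edge (318..445,225)); entry rails ahead at (245,150) and (415,80). Descend around it, and feel for the board's top.

```bash
python3 -m handwheel '0 0 0.2 0 0 0 1; 0 0 0.4 0 0 0 1; 0 0 0.55 0 0 0 1; 0 0 0.6 0 0 0 1; 0 0 0.6 0 0 0 1'
python3 -m handwheel '0 0 0.015 0 0 0 1; 0 0 0.03 0 0 0 1; 0 0 0.03 0 0 0 1'
python3 -m handwheel '0 0 0.01 0 0 0 1; 0 0 0.02 0 0 0 1; 0 0 0.02 0 0 0 1'
python3 -m handwheel '0 0 0.01 0 0 0 1; 0 0 0.02 0 0 0 1; 0 0 0.02 0 0 0 1'
```

```text
time: 8.3
tool_pos: [499.5, -109.0, 31.8]
tcp_rot: [-3.139, -0.0, 1.281]
contact_force: [1.6, 0.3, 0.3]
grip_width: 92.0
finger_force: 0.0
time: 8.55
tool_pos: [500.7, -109.5, 30.6]
tcp_rot: [3.14, 0.0, 1.281]
contact_force: [-0.5, -0.3, 0.3]
grip_width: 91.7
finger_force: 0.0
time: 8.8
tool_pos: [500.3, -109.3, 28.0]
tcp_rot: [3.141, -0.0, 1.281]
contact_force: [-0.9, 0.1, 0.8]
grip_width: 91.9
finger_force: 0.0
time: 9.05
tool_pos: [500.3, -109.3, 25.8]
tcp_rot: [3.142, -0.0, 1.281]
contact_force: [0.6, 1.1, -0.1]
grip_width: 91.9
finger_force: 0.0
```

```bash
python3 -m handwheel '0 0 0.01 0 0 0 1; 0 0 0.015 0 0 0 1; 0 0 0.015 0 0 0 1'
python3 -m handwheel '0 0 0.01 0 0 0 1; 0 0 0.015 0 0 0 1; 0 0 0.015 0 0 0 1'
```

```text
time: 9.3
tool_pos: [500.4, -109.3, 25.7]
tcp_rot: [3.141, 0.0, 1.281]
contact_force: [-3.7, 0.9, 14.1]
grip_width: 91.9
finger_force: 6.9
time: 9.55
tool_pos: [500.4, -109.3, 25.6]
tcp_rot: [3.14, 0.0, 1.281]
contact_force: [-7.8, 3.1, 27.9]
grip_width: 91.8
finger_force: 14.0
```

Board top is at 25.6 and the pressed lid top at 75.5: exactly 50 mm, so the lid is home. Refit the poses with the known height, and meanwhile rise a little and grip the tub to straighten it.

```bash
python3 -m handwheel '0 0 -0.04 0 0 0 1; 0 0 -0.08 0 0 0 1; 0 0 -0.08 0 0 0 -1; 0 0 -0.08 0 0 0 -1; 0 0 -0.08 0 0 0 -1; 0 0 -0.08 0 0 0 -1; 0 0 -0.08 0 0 0 -1; 0 0 -0.08 0 0 0 -1'
python3 -m handwheel '0 0 0 0 0 0 -1; 0 0 0 0 0 0 -1'
cat >> fit.py <<'E'
f2=lambda u:f([*u,25.6]); s=least_squares(f2,b[:3],loss="soft_l1",x_scale=[10,10,.1]); b=np.r_[s.x,25.6]; print("board",b.round(3),f(b).round(1).tolist())
g2=lambda u:g([*u,25.6+56]); t=least_squares(g2,t.x[:3],x_scale=[10,10,.1]); print("lid",t.x.round(3))
o=bot.get_obs(); c,q=np.cos(b[2]),np.sin(b[2]); d=o["tool_pos"][:2]-b[:2]; print("tool",o["tool_pos"],o["tcp_rot"],"in board",c*d[0]+q*d[1],-q*d[0]+c*d[1])
p2=np.load("w2.npy",allow_pickle=True).item()
for n,X in (("rail mouth L",[-72,45,15]),("rail mouth R",[-72,-45,15]),("bend R",[-30,-30,15])): print(n,(proj(p2,W(b,[X]))*1.5).round().tolist())
E
python3 fit.py
```

```text
time: 10.22
tool_pos: [499.9, -109.2, 30.6]
tcp_rot: [-3.14, -0.0, 1.281]
contact_force: [-2.8, 0.7, 0.1]
grip_width: 56.4
finger_force: 1.0
time: 10.38
tool_pos: [499.8, -109.2, 30.6]
tcp_rot: [-3.141, -0.0, 1.281]
contact_force: [-0.5, 0.1, -2.0]
grip_width: 56.0
finger_force: 30.0
[428.68  86.93 383.86] [  79.3    0.7 -157.1]
board [505.726  43.585   1.601  16.631] [0.2, -1.4, 0.3, 0.7, 1.1, -0.7, -1.8, -0.2, 0.4, 2.2, 0.1, -0.2]
lid [ 499.579 -108.248    1.281   72.568] [-0.8, -1.1, 0.7, 1.3, -0.4, -1.3, 0.5, 1.0]
lid in board -151.57788119499517 10.74325962497744 -0.32036494365804646
board [504.006  44.235   1.603  25.6  ] [-2.4, -4.9, 3.9, -2.3, -0.4, 0.1, 0.8, 1.0, -3.0, 4.7, 1.3, 1.9]
lid [ 499.486 -109.317    1.28 ]
tool [ 499.84886834 -109.16115932   30.55053242] [-3.14051421e+00 -1.57361603e-04  1.28073045e+00] in board -153.18608167756005 9.041432670158466
rail mouth L [[258.0, 192.0]]
rail mouth R [[438.0, 128.0]]
bend R [[378.0, 43.0]]
```

```bash
python3 -m handwheel '0.01 0.03 0 0 0 -0.03 -1; 0.02 0.06 0 0 0 -0.06 -1; 0.03 0.085 0 0 0 -0.1025 -1; 0.03 0.085 0 0 0 -0.1025 -1; 0.03 0.085 0 0 0 -0.1025 -1; 0.03 0.085 0 0 0 -0.1025 -1'
cat > where.py <<'E'
from h import *
b=[504.0,44.2,1.603]; o=bot.get_obs(); c,q=np.cos(b[2]),np.sin(b[2]); d=o["tool_pos"][:2]-b[:2]; F=o["contact_force"]
print("board xy",(c*d[0]+q*d[1]).round(1),(-q*d[0]+c*d[1]).round(1),"z",o["tool_pos"][2]-25.6,"yaw",o["tcp_rot"][2]-b[2],"F",F.round(1),"t",o["time"])
E
python3 where.py
```

```text
time: 10.88
tool_pos: [508.9, -108.8, 30.6]
tcp_rot: [-3.141, -0.0, 1.599]
contact_force: [-0.1, -1.0, -4.6]
grip_width: 55.9
finger_force: 30.0
board xy -153.0 -0.0 z 5.003342952611835 yaw -0.0036283130440624145 F [-0.1 -1.  -4.6] t 10.8833
```

```bash
python3 -m handwheel '0.1 0 0 0 0 0 -1; 0.2 0 0 0 0 0 -1; 0.3 0 0 0 0 0 -1; 0.4 0 0 0 0 0 -1; 0.4 0 0 0 0 0 -1'; python3 where.py
python3 -m handwheel '0.06 0 0 0 0 0 -1; 0.12 0 0 0 0 0 -1; 0.18 0 0 0 0 0 -1; 0.22 0 0 0 0 0 -1; 0.22 0 0 0 0 0 -1'; python3 where.py
```

```text
time: 11.3
tool_pos: [507.5, -66.4, 30.9]
tcp_rot: [-3.141, -0.001, 1.604]
contact_force: [-0.4, -0.0, -3.2]
grip_width: 56.0
finger_force: 30.0
board xy -110.7 0.1 z 5.27406096779238 yaw 0.001392199979029174 F [-0.4 -0.  -3.2] t 11.3
time: 11.72
tool_pos: [507.1, -46.1, 30.9]
tcp_rot: [-3.141, -0.0, 1.603]
contact_force: [-0.8, 0.7, -4.6]
grip_width: 55.9
finger_force: 30.0
board xy -90.3 -0.2 z 5.272644573714057 yaw 0.00024901758723583356 F [-0.8  0.7 -4.6] t 11.7167
```

```bash
python3 -m handwheel '0 0 0 0 0 0 0.7; 0 0 0 0 0 0 0.7; 0 0 0 0 0 0 0.7; 0 0 0 0 0 0 0.7; 0 0 -0.2 0 0 0 0.7; 0 0 -0.45 0 0 0 0.7; 0 0 -0.65 0 0 0 0.7; 0 0 -0.65 0 0 0 0.7'; python3 where.py
python3 -m handwheel '-0.3 0 0 0 0 0 -1; -0.6 0 0 0 0 0 -1; -0.9 0 0 0 0 0 -1; -0.9 0 0 0 0 0 -1; -0.9 0 0 0 0 0 -1; -0.9 0 0 0 0 0 -1; -0.9 0 0 0 0 0 -1; -0.9 0 0 0 0 0 -1'; python3 where.py
python3 - <<'E'
from h import *
p=viewer.capture("wrist"); save(p,"w3.png",s=1.5)
E
```

```text
time: 12.38
tool_pos: [509.7, -47.7, 99.7]
tcp_rot: [3.134, 0.002, 1.602]
contact_force: [1.5, -0.0, 0.1]
grip_width: 77.8
finger_force: 0.0
board xy -92.0 -2.8 z 74.14651636989268 yaw -0.0006357073095502042 F [ 1.5 -0.   0.1] t 12.3833
time: 13.05
tool_pos: [510.0, -135.8, 95.7]
tcp_rot: [-3.141, -0.0, 1.604]
contact_force: [0.6, 1.0, -0.7]
grip_width: 29.3
finger_force: 0.0
board xy -180.1 -0.2 z 70.14381927118572 yaw 0.00099470104427124 F [ 0.6  1.  -0.7] t 13.05
```

View pics/w3.png

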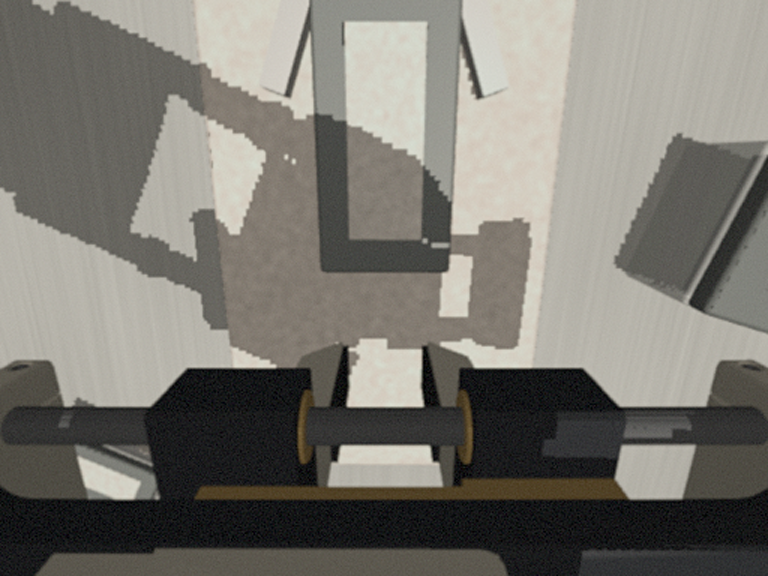

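Tub sits straight in the mouth between the entry rails (rear edge (322..448,270)). Now shut the fingers, go down behind it and push.

```bash
python3 -m handwheel '0 0 0.1 0 0 0 -1; 0 0 0.2 0 0 0 -1; 0 0 0.3 0 0 0 -1; 0 0 0.4 0 0 0 -1; 0 0 0.5 0 0 0 -1; 0 0 0.58 0 0 0 -1; 0 0 0.58 0 0 0 -1'; python3 where.py
python3 -m handwheel '0.08 0 0 0 0 0 -1; 0.16 0 0 0 0 0 -1; 0.24 0 0 0 0 0 -1; 0.32 0 0 0 0 0 -1; 0.4 0 0 0 0 0 -1; 0.4 0 0 0 0 0 -1'; python3 where.py
```

```text
time: 13.68
tool_pos: [509.0, -136.4, 35.7]
tcp_rot: [-3.138, -0.002, 1.603]
contact_force: [-0.3, -0.1, 0.6]
grip_width: 0.3
finger_force: 0.0
board xy -180.7 0.8 z 10.149511317826608 yaw -0.0004481020336108976 F [-0.3 -0.1  0.6] t 13.6833
time: 14.18
tool_pos: [508.8, -95.1, 38.2]
tcp_rot: [3.141, -0.0, 1.604]
contact_force: [-0.1, -0.4, 0.7]
grip_width: 0.7
finger_force: 0.0
board xy -139.3 -0.3 z 12.637603143553385 yaw 0.0011784547147146718 F [-0.1 -0.4  0.7] t 14.1833
```

```bash
python3 -m handwheel '0.08 0 0 0 0 0 -1; 0.16 0 0 0 0 0 -1; 0.24 0 0 0 0 0 -1; 0.32 0 0 0 0 0 -1; 0.4 0 0 0 0 0 -1'; python3 where.py
python3 -m handwheel '0.08 0 0 0 0 0 -1; 0.16 0 0 0 0 0 -1; 0.24 0 0 0 0 0 -1; 0.32 0 0 0 0 0 -1; 0.36 0 0 0 0 0 -1; 0.36 0 0 0 0 0 -1'; python3 where.py
python3 - <<'E'
from h import *
p=viewer.capture("wrist"); save(p,"w4.png",s=1.5)
E
```

```text
time: 14.6
tool_pos: [507.8, -56.3, 38.1]
tcp_rot: [3.141, 0.0, 1.603]
contact_force: [-0.2, -4.1, 2.0]
grip_width: 0.6
finger_force: 1.7
board xy -100.6 -0.6 z 12.542116520429275 yaw -0.0002523210414815402 F [-0.2 -4.1  2. ] t 14.6
time: 15.1
tool_pos: [506.0, -19.6, 37.7]
tcp_rot: [-3.141, -0.001, 1.604]
contact_force: [0.0, 0.7, -0.2]
grip_width: 0.5
finger_force: 0.0
board xy -63.8 0.0 z 12.098680692389422 yaw 0.0006645852734064039 F [ 0.   0.7 -0.2] t 15.1
```

View pics/w4.png

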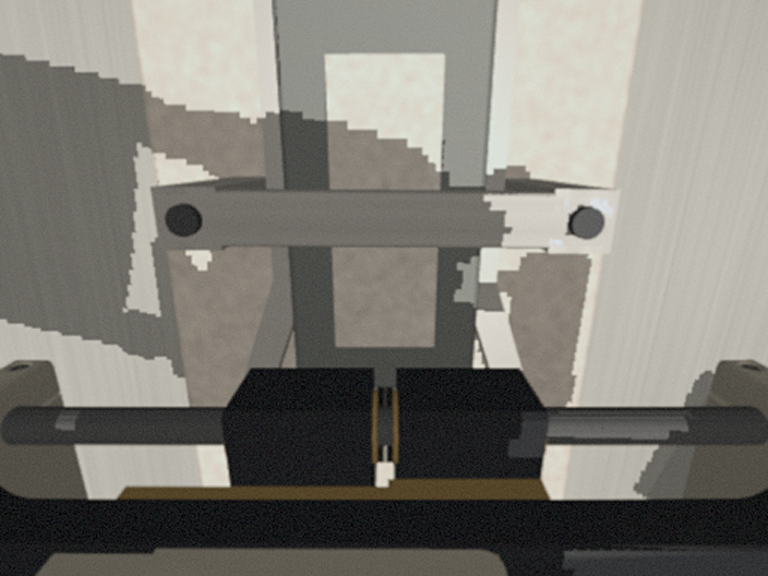

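The tub is passing straight under the bar (bar at y≈218, between the rails). Last millimetres slowly.

```bash
python3 -m handwheel '0.02 0 0 0 0 0 -1; 0.04 0 0 0 0 0 -1; 0.06 0 0 0 0 0 -1; 0.08 0 0 0 0 0 -1; 0.1 0 0 0 0 0 -1; 0.12 0 0 0 0 0 -1; 0.13 0 0 0 0 0 -1; 0.13 0 0 0 0 0 -1'; python3 where.py
python3 -m handwheel '0.01 0 0 0 0 0 -1; 0.02 0 0 0 0 0 -1'; python3 where.py
python3 -m handwheel '0.01 0 0 0 0 0 -1; 0.01 0 0 0 0 0 -1'; python3 where.py
```

```text
time: 15.82
tool_pos: [506.0, -7.6, 37.9]
tcp_rot: [3.142, -0.0, 1.603]
contact_force: [-0.6, -0.1, -0.2]
grip_width: 0.2
finger_force: 0.0
board xy -51.8 -0.3 z 12.336247552071882 yaw -0.000188288368830003 F [-0.6 -0.1 -0.2] t 15.8167
time: 15.98
tool_pos: [506.1, -6.0, 38.0]
tcp_rot: [3.141, 0.0, 1.603]
contact_force: [0.1, -2.4, -0.9]
grip_width: 0.4
finger_force: 0.9
board xy -50.2 -0.4 z 12.393521381606007 yaw -0.0003330531789169644 F [ 0.1 -2.4 -0.9] t 15.9833
time: 16.15
tool_pos: [506.0, -4.8, 38.0]
tcp_rot: [3.141, -0.0, 1.603]
contact_force: [-0.1, -1.1, -1.3]
grip_width: 0.5
finger_force: 0.4
board xy -49.0 -0.4 z 12.356137479907545 yaw -0.0003082541973027375 F [-0.1 -1.1 -1.3] t 16.15
```

```bash
python3 -m handwheel '0.01 0 0 0 0 0 -1; 0.02 0 0 0 0 0 -1; 0.02 0 0 0 0 0 -1' | grep -E 'pos|force'
python3 -m handwheel '0.01 0 0 0 0 0 -1; 0.01 0 0 0 0 0 -1' | grep -E 'pos|force'
python3 -m handwheel '0.005 0 0 0 0 0 -1; 0.005 0 0 0 0 0 -1' | grep -E 'pos|force'; python3 where.py
```

```text
tool_pos: [505.9, -2.8, 38.0]
contact_force: [-0.1, -0.7, 0.2]
finger_force: 0.5
tool_pos: [505.9, -1.8, 38.0]
contact_force: [-0.4, -1.1, 0.3]
finger_force: 0.6
tool_pos: [505.9, -1.4, 38.0]
contact_force: [-0.2, -2.3, 0.6]
finger_force: 0.8
board xy -45.6 -0.4 z 12.376119807774558 yaw -0.000239804035905955 F [-0.2 -2.3  0.6] t 16.7333
```

```bash
for k in 1; do python3 -m handwheel '0.005 0 0 0 0 0 -1; 0.005 0 0 0 0 0 -1' | grep -E 'pos|t_force'
python3 -m handwheel '0.005 0 0 0 0 0 -1; 0.005 0 0 0 0 0 -1' | grep -E 'pos|t_force'
python3 -m handwheel '0.005 0 0 0 0 0 -1; 0.005 0 0 0 0 0 -1' | grep -E 'pos|t_force'; done
```

```text
tool_pos: [505.9, -0.9, 38.0]
contact_force: [0.8, -2.4, 0.9]
tool_pos: [505.9, -0.4, 38.0]
contact_force: [-0.1, -2.3, 0.1]
tool_pos: [505.8, 0.1, 38.0]
contact_force: [0.0, -2.5, 0.8]
```

```bash
python3 -m handwheel '0.005 0 0 0 0 0 -1; 0.005 0 0 0 0 0 -1' | grep -E 'pos|t_force'
python3 -m handwheel '0.005 0 0 0 0 0 -1; 0.005 0 0 0 0 0 -1' | grep -E 'pos|t_force'
python3 -m handwheel '0.003 0 0 0 0 0 -1; 0.003 0 0 0 0 0 -1' | grep -E 'pos|t_force'
```

```text
tool_pos: [505.8, 0.6, 38.0]
contact_force: [-0.3, -2.0, 1.0]
tool_pos: [505.8, 0.7, 38.0]
contact_force: [0.1, -4.7, 1.5]
tool_pos: [505.8, 0.7, 38.0]
contact_force: [-0.2, -7.7, 1.3]
```

```bash
python3 -m handwheel '0.001 0 0 0 0 0 -1; 0.001 0 0 0 0 0 -1; 0.001 0 0 0 0 0 -1; 0.001 0 0 0 0 0 -1; 0.001 0 0 0 0 0 -1; 0.001 0 0 0 0 0 -1; 0.001 0 0 0 0 0 -1; 0.001 0 0 0 0 0 -1' | grep -E 'pos|t_force'
python3 -m handwheel '0 0 0 0 0 0 -1; 0 0 0 0 0 0 -1; 0 0 0 0 0 0 -1; 0 0 0 0 0 0 -1; 0 0 0 0 0 0 -1; 0 0 0 0 0 0 -1; 0 0 0 0 0 0 -1; 0 0 0 0 0 0 -1' | grep -E 'pos|t_force'
```

```text
tool_pos: [505.8, 0.7, 38.0]
contact_force: [0.2, -7.5, 0.7]
tool_pos: [505.8, 0.7, 38.0]
contact_force: [-0.7, -6.3, 1.6]
```

```bash
python3 -m handwheel '0.001 0 0 0 0 0 -1; 0.001 0 0 0 0 0 -1; 0.001 0 0 0 0 0 -1; 0.001 0 0 0 0 0 -1' | grep -E 't_force'
python3 -m handwheel '0 0 0 0 0 0 -1; 0 0 0 0 0 0 -1; 0 0 0 0 0 0 -1; 0 0 0 0 0 0 -1' | grep -E 't_force'
python3 -m handwheel '0 0 0 0 0 0 -1; 0 0 0 0 0 0 -1; 0 0 0 0 0 0 -1; 0 0 0 0 0 0 -1;0 0 0 0 0 0 -1; 0 0 0 0 0 0 -1; 0 0 0 0 0 0 -1; 0 0 0 0 0 0 -1' | grep -E 't_force'
```

```text
contact_force: [0.3, -8.3, 1.7]
contact_force: [-0.3, -7.8, 0.9]
contact_force: [-0.1, -7.5, 1.4]
```

Held at about 8 N for over a second. Back off, rise, and check.

```bash
python3 -m handwheel '-0.03 0 0 0 0 0 -1; -0.1 0 0 0 0 0 -1; -0.3 0 0 0 0 0 -1; -0.5 0 0 0 0 0 -1; -0.5 0 0 0 0 0 -1'  | grep -E 'pos|t_force'
python3 -m handwheel '0 0 -0.3 0 0 0 -1; 0 0 -0.6 0 0 0 -1; 0 0 -0.9 0 0 0 -1; 0 0 -0.9 0 0 0 -1; 0 0 -0.9 0 0 0 -1' | grep -E 'pos|t_force'
python3 - <<'E'
from h import *
p=viewer.capture("wrist"); save(p,"w5.png",s=1.5)
b=[504.0,44.2,1.603]; c,q=np.cos(b[2]),np.sin(b[2])
for z,uvs in ((55.6,[]),): pass
for n,(x,y,z) in {"stopfaceL":(75,28,30),"stopfaceR":(75,-28,30),"lidfarL":(75,28,50),"lidfarR":(75,-28,50),"lidnearL":(-35,28,50),"lidnearR":(-35,-28,50)}.items():
    print(n,(proj(p,[[b[0]+c*x-q*y,b[1]+q*x+c*y,25.6+z]])*1.5).round().tolist())
E
```

```text
tool_pos: [507.8, -50.9, 37.9]
contact_force: [0.2, -0.7, -0.3]
tool_pos: [508.2, -48.1, 129.4]
contact_force: [-0.4, 0.0, -0.5]
stopfaceL [[319.0, -40.0]]
stopfaceR [[441.0, -40.0]]
lidfarL [[312.0, -61.0]]
lidfarR [[448.0, -61.0]]
lidnearL [[323.0, 209.0]]
lidnearR [[438.0, 209.0]]
```

View pics/w5.png

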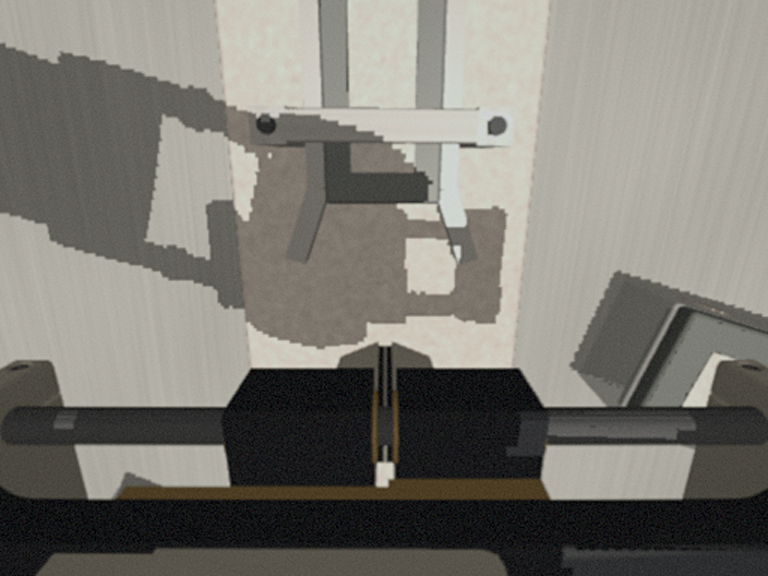

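The tub lies straight in the lane under the bar, with its near end at row 203 against a predicted 209, so it is at the stop within calibration. The robot touches nothing.

```bash
python3 -c "
from plant import bot
print(bot.close_job())"
```

```text
the job is handed in; nothing more can be done
None
```

The lid is pressed fully home (its top is 50 mm above the board, about 26 N at most), and the tub was slid under the bar, held against the stop at about 8 N for over a second and left there; the job is handed in.

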